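# Clear the jar out and cover its saucepan

## Task

One of the two saucepans has a spice jar left standing in it, too tall for the lid to go on. Take the jar out and stand it upright in the dark basket, then put that saucepan's own lid (the one of the matching size) on it so that it sits fully home. Leave the other saucepan open with the onion in it, its lid lying where it is, both saucepans standing where they are, and nothing else on the worktop disturbed.

Things in the scene. Friction and masses are not known exactly. Their poses are not given: they have to be found in the camera images.
- pan_large: large steel saucepan, open: outside diameter 140, inside 132, height 75, inner floor 5 above its underside. Black bar handle, 16 thick, sticks out 115 from the wall along its +x, below the rim. Origin: centre of its underside; z up. Loose, 0.9 kg. Stands left or right; the jar or the onion starts in it
- pan_small: small steel saucepan, open: outside diameter 112, height 65, wall 4, inner floor 5 above its underside, inside diameter 104. Handle like the large one's, along its +x. Origin: centre of its underside; z up. Loose, about 0.65 kg. Holds at the start whichever of jar and onion the large one does not
- lid_large: large pan's lid, knob up on the worktop, left or right: steel-rimmed glass disc, diameter 146; under it a plug, diameter 124, tapered foot, goes 8 into the pan (4 play all round). Origin: centre of the plug's underside. Above the origin: flange from 8, dome top 19, upright black knob of diameter 28 from 25 to 55. Fully home, its origin is 67 above the pan's origin. About 0.3 kg
- lid_small: lid of the small saucepan, lying knob up on the worktop, left or right: like the large lid but disc diameter 118, plug diameter 96; same heights and same knob. Fully home, its origin is 57 above the small pan's origin. About 0.2 kg
- jar: spice jar, an upright glass cylinder with an aluminium cap: diameter 44, height 120. Starts standing on the floor of one of the saucepans, near its middle, its cap end well above the rim. Origin: centre of its underside; z up. About 0.16 kg
- onion: brown onion, diameter 60, height 58, flat root end down, sitting near the middle of the floor of the other saucepan, below its rim. Origin: centre of its underside
- basket: low dark grey open rectangular basket, 180 (its x) by 140 (its y), height 50, walls and floor 4 thick. Empty, fixed to the worktop; on the left or right side. Origin: centre of its underside; z up
- soap: bystander: green bottle of washing-up liquid, diameter 60, height 170, standing on the other side from the basket. Origin: centre of its underside
- bowl: bystander: small white ramekin bowl, diameter 80, height 40, standing near left. Origin: centre of its underside
- mug: bystander: white mug, diameter 80, height 90, standing near right. Origin: centre of its underside
Things that resemble listed ones, but are neither listed nor needed, are in the scene too. What is shaped like the lid_small but green or red is not meant.

How it is judged:
By the outcome, as a careful person would: the job done as asked, in the order asked, and still so for the second after the job is handed in, with the robot touching nothing.
It also fails if it takes over 64 s, if anything falls off the work surface, if the arm or the gripper's body presses on something with over 40 N, if the wrist force passes 120 N, or if a joint passes its speed limit or range.

## Robot

A 7-joint arm with a two-finger parallel gripper is mounted at the origin on the work surface. World frame = base frame: x ahead of the robot, y to its left, z up, the work surface at z = 0. Lengths are in m, angles in degrees, forces in N, time in s.
With the tool pointing down it reaches from about 0.4 to 0.85 m from the base axis. Payload 4.4 kg.
Tool frame: the origin (TCP) lies on the centre line of the jaws, within the pads' length; the fingertips stand 17 mm ahead of it and the grasp point (between the pads) lies 2 mm behind it; z points along the fingers, y is the line along which they close (so a half turn about z gives the same grasp; the last joint's range is limited). The gripper opens to 94 mm and grips with 3 to 60 N. Pads are 16 mm wide; open, the fingers measure 119 mm over their backs; the gripper's body (75 mm by 177 mm) begins 78 mm behind the grasp point.
Start: joints at [-76.536, 36.005, 2.206, 86.941, -1.547, 57.084, -1.146], TCP at [0.193, 0.621, 0.222] pointing down, gripper open.
Joint ranges: [-175.42, 175.42], [-21.48, 121.26], [-71.46, 75.88], [10.55, 141.38], [-63.04, 243.04], [13.31, 113.54], [-168.57, 168.57]. Speed limits (degrees/s): [147.25, 147.25, 180, 180, 180, 180, 180].

## Interface

Orientations are given as a 3x3 rotation matrix whose columns are the frame's x, y, z axes.
In Python, from plant import manip, vision gives the robot as it stands. The module is installed in compiled form; this text tells all that it offers.
- The arm moves only by the tool drive_tool, never from a script. Its argument "targets" is a list of rows, each a list of 3 entries, a list of its own where there are three numbers: the shift along the tool's x, y, z in units of 40 mm (1.0 is 40 mm), then the turn about the tool's z in units of 5 degrees (1.0 is 5 degrees), then the finger opening in mm, from 0 to 94. A call has 1 to 12 rows; each row shifts and turns the commanded pose from where the row before left it, along the tool's axes as they then stand; what a row does not reach is not made up. A row lasts 1/8 s, in which the tool goes at most 62.5 mm and 10.7 degrees, less where a joint would pass 70% of its speed; a pose out of reach is approached as far as the arm can. A call is refused whole if a number of a shift passes 1 or a number of a turn 1, either way. A call with a gripper value outside its range is refused whole. The fingers move at their own pace and stop on an object; "force" is the grip in N (left out, the last holds). Time passes only in rows, so rows that do not move let the fingers close. It gives the time, the measured TCP pose, the force, the opening and the grip force at its end, in the units of the state.
- manip.read_state(): the state, without advancing time (a new reading comes with each control period).
- vision.snapshot(name): name is "scene" or "side" or "wrist"; returns a dict with "img" (480x640x3 uint8, red, green, blue), "vertical_fov" (degrees; the focal length in pixels is half the picture's height over the tangent of half this angle, whatever the lens; pixels are square), "cx", "cy" (the principal point, pixels), "xyz" and "rotation" of the camera in the world; the wrist camera has in their place "tool_from_camera" (4x4, takes a point from camera to tool coordinates, whose origin is the TCP and whose axes are the flange's). Camera axes: x right, y up, looking along -z (the intrinsics and any distortion apply to the point x, -y, -z); pixel columns grow to the right and rows downward; lengths in m; the calibration is good to about 2 mm. The wrist camera is an equidistant fisheye: a pixel r from the principal point sees the ray r / f radians off the axis. A picture is of the moment at which its call begins: read the wrist's pose just before it. There is no depth.
- manip.job_done(): hands the job in; it is judged then, once.
The state is a dict: "time": time; "joint_pos": joint angles; "qd": joint speeds; "joint_efforts": joint torques, N m; "eef_pos": TCP position; "ee_rot": TCP orientation; "wrist_force": force on the tool from outside, world axes, zero at the start; "moment": the same for the moment, N m; "grip_width": finger opening in m; "grasp_force": force on a finger pad.
Only numpy, scipy, OpenCV 4.12 (cv2) and the standard library are available. Lean on these libraries where they do the work, as an engineer would, in place of code of your own. Each camera call takes 0.05 s, during which the arm holds its last target. There are 200 camera calls.

## Working session

There is one attempt and no reset: what is moved stays moved. The work goes in short steps, Python scripts to look and compute and a tool call to move; the robot and the scene stay as the last step left them, time stands still between calls to the robot, and variables do not carry over. Pictures are saved under pics/ and viewed, at most 10 in all, crops included, and the job is handed in when it is done.

Besides the shell and the picture viewer there is one more tool, called after "Call:" as name(argument=value, ...), one argument or row to a line, values as JSON. drive_tool: Moves the arm, as the interface text tells. Its arguments: {"type":"object","properties":{"targets":{"type":"array","items":{"type":"array"}},"force":{"type":"number"}},"required":["targets"]}

```bash
mkdir -p pics
cat > h.py <<'E'
import numpy as np, cv2, pickle
from plant import manip, vision
def snap(n, f):
    s=manip.read_state(); d=vision.snapshot(n); d['state']=s
    cv2.imwrite(f'pics/{f}.png', d['img'][:,:,::-1]); pickle.dump(d,open(f'pics/{f}.pkl','wb')); return d
def cam(d):
    if 'tool_from_camera' in d:
        T=np.array(d['tool_from_camera']); R=np.array(d['state']['ee_rot']); p=np.array(d['state']['eef_pos'])
        return R@T[:3,:3], p+R@T[:3,3], True
    return np.array(d['rotation']), np.array(d['xyz']), False
def foc(d): return 240/np.tan(np.radians(d['vertical_fov'])/2)
def ray(d,u,v):
    R,c,fish=cam(d); a=(u-d['cx'])/foc(d); b=(v-d['cy'])/foc(d)
    if fish:
        r=np.hypot(a,b)+1e-12; w=np.array([np.sin(r)*a/r,-np.sin(r)*b/r,-np.cos(r)])
    else: w=np.array([a,-b,-1])
    return c, R@w
def onz(d,u,v,z):
    c,w=ray(d,u,v); return c+w*(z-c[2])/w[2]
def proj(d,P):
    R,c,fish=cam(d); q=(np.atleast_2d(P)-c)@R; x,y,z=q[:,0],-q[:,1],-q[:,2]
    if fish:
        h=np.hypot(x,y)+1e-12; t=np.arctan2(h,z); x,y,z=x/h*t,y/h*t,1
    return np.c_[d['cx']+foc(d)*x/z, d['cy']+foc(d)*y/z]
E
python3 - <<'E'
from h import *
np.set_printoptions(precision=3,suppress=True)
for n in ['scene','side','wrist']:
    d=snap(n,n+'0'); print(n,{k:v for k,v in d.items() if k not in('img','state')}); 
print(d['state'])
E
```

```text
scene {'vertical_fov': 52.01097442562611, 'cx': 316.78711820537774, 'cy': 241.1846360655149, 'xyz': array([0.869, 0.573, 0.62 ]), 'rotation': array([[-0.806, -0.344,  0.482],
       [ 0.592, -0.475,  0.651],
       [ 0.005,  0.81 ,  0.587]])}
side {'vertical_fov': 46.43126437882327, 'cx': 324.62073438648736, 'cy': 244.687906385281, 'xyz': array([-0.114, -0.844,  0.913]), 'rotation': array([[ 0.839,  0.364, -0.404],
       [-0.543,  0.565, -0.621],
       [ 0.002,  0.741,  0.672]])}
wrist {'vertical_fov': 65.70646984690485, 'cx': 317.0863913748596, 'cy': 249.85818670101185, 'tool_from_camera': array([[-0.   ,  0.958,  0.287,  0.084],
       [ 1.   , -0.   ,  0.001,  0.001],
       [ 0.001,  0.287, -0.958, -0.163],
       [ 0.   ,  0.   ,  0.   ,  1.   ]])}
{'time': 0.1, 'joint_pos': array([-76.536,  36.053,   2.202,  86.989,  -1.548,  57.085,  -1.145]), 'qd': array([ 0.033, -0.108,  0.041, -0.202,  0.061, -0.038, -0.004]), 'joint_efforts': array([  0.003, -55.08 ,   1.147, -18.712,  -0.052,   0.019,   0.   ]), 'eef_pos': array([0.192, 0.62 , 0.222]), 'ee_rot': array([[-0.955,  0.296, -0.001],
       [ 0.296,  0.955, -0.002],
       [ 0.   , -0.002, -1.   ]]), 'wrist_force': array([0.199, 0.53 , 0.874]), 'moment': array([0.01 , 0.016, 0.006]), 'grasp_force': 0.0, 'grip_width': 0.09404563512125466}
```

View pics/scene0.png

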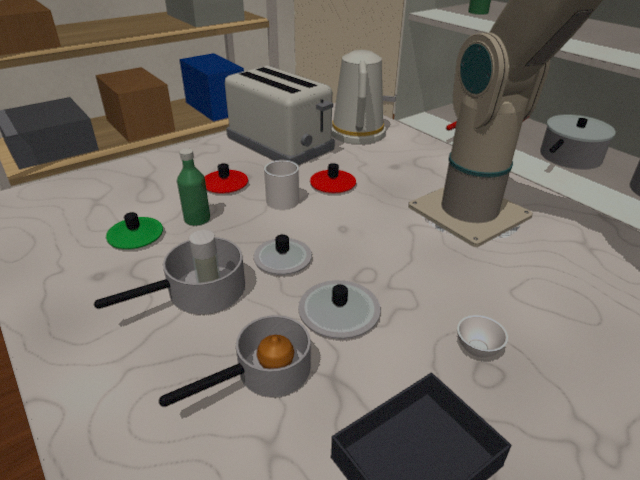

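View pics/side0.png

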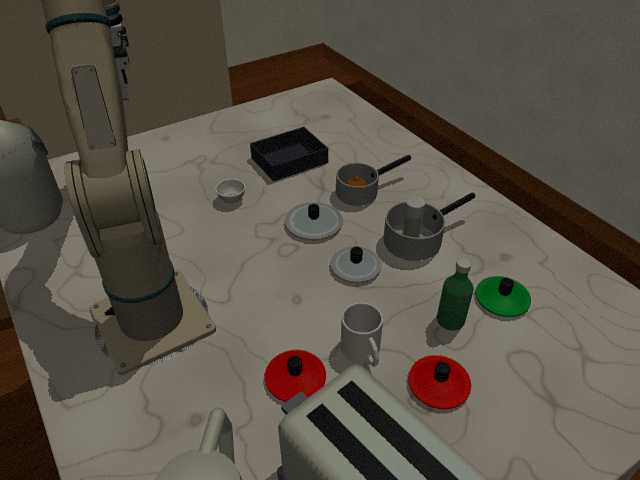

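The scene view shows the jar in the left pan (205,275), the onion in the right pan (275,360), grey lids at (283,255) and (340,308), and the basket at (420,445). The side view agrees: jar (416,215), grey lids (356,265) and (314,220).

```bash
cat > tri.py <<'E'
from h import *
def tri(obs):
    A=np.zeros((3,3));b=np.zeros(3)
    for d,u,v in obs:
        c,w=ray(d,u,v); w=w/np.linalg.norm(w); M=np.eye(3)-np.outer(w,w); A+=M;b+=M@c
    return np.linalg.solve(A,b)
E
python3 - <<'E'
from tri import *
np.set_printoptions(precision=3,suppress=True)
L=lambda f:pickle.load(open(f'pics/{f}.pkl','rb'))
s,d=L('scene0'),L('side0')
for n,a,b in [('jar cap',(203,237),(416,203)),('lidA knob top',(282,238),(357,250)),('lidB knob top',(340,289),(314,206)),('onion top',(275,338),(357,178)),
  ('soap top',(187,153),(463,263)),('mug',(282,170),(361,315)),('bowl',(482,334),(230,185))]:
    print(n,tri([(s,*a),(d,*b)]))
for n,pts,z in [('panJ',[(166,268),(244,268)],.07),('panO',[(237,350),(310,350)],.07),('lidA',[(254,256),(312,256)],.01),('lidB',[(299,308),(380,308)],.01)]:
    p=[onz(s,*q,z) for q in pts]; print(n,(p[0]+p[1])/2,np.linalg.norm(p[0]-p[1]))
for q in [(432,376),(508,448),(333,446)]: print('basket',onz(s,*q,.05))
for q in [(250,152),(305,130),(328,149),(275,170)]: print('basket side',onz(d,*q,.05))
for q in [(98,303),(164,401),(170,285),(242,370)]: print('handle',onz(s,*q,.05))
# overview mosaic crops
a=cv2.resize(s['img'][210:360,90:400],None,fx=2.5,fy=2.5,interpolation=cv2.INTER_CUBIC)[:,:,::-1]
cv2.imwrite('pics/c1.png',a[:, :800])
E
```

```text
jar cap [ 0.614 -0.106  0.123]
lidA knob top [ 0.454 -0.104  0.054]
lidB knob top [0.457 0.084 0.056]
onion top [0.611 0.117 0.061]
soap top [ 0.53  -0.34   0.166]
mug [ 0.332 -0.288  0.088]
bowl [0.329 0.29  0.043]
panJ [ 0.625 -0.088  0.07 ] 0.13766445862126964
panO [0.629 0.144 0.07 ] 0.10640673596633192
lidA [ 0.454 -0.102  0.01 ] 0.11750935223090604
lidB [0.455 0.084 0.01 ] 0.14421739449272483
basket [0.462 0.303 0.05 ]
basket [0.468 0.437 0.05 ]
basket [0.644 0.306 0.05 ]
basket side [0.44  0.394 0.05 ]
basket side [0.632 0.412 0.05 ]
basket side [0.633 0.289 0.05 ]
basket side [0.456 0.279 0.05 ]
handle [ 0.803 -0.132  0.05 ]
handle [0.789 0.118 0.05 ]
handle [ 0.687 -0.104  0.05 ]
handle [0.677 0.134 0.05 ]
```

The jar's pan measures about 138 across, so it is the large one. Its lid is the grey one at about (0.457, 0.084), with a diameter of about 145. I'll move to a wrist viewpoint over the middle, squaring the tool yaw first.

Call:
drive_tool(
  targets=[
    [[0,0,-0.3],-0.86,94],
    [[0,0,-0.3],-0.86,94],
    [[0,0,-0.3],-0.86,94],
    [[0,0,-0.3],-0.86,94],
  ],
)

```text
time: 0.65
eef_pos: [0.1925, 0.6205, 0.2705]
ee_rot: [[-1.0, -0.002, -0.0], [-0.002, 1.0, -0.001], [0.0, -0.001, -1.0]]
wrist_force: [0.3, -1.0, 1.0]
grip_width: 0.094
grasp_force: 0.0
```

Call:
drive_tool(
  targets=[
    [[-0.64,-0.875,0],0,94],
    [[-0.64,-0.875,0],0,94],
    [[-0.64,-0.875,0],0,94],
    [[-0.64,-0.875,0],0,94],
    [[-0.64,-0.875,0],0,94],
    [[-0.64,-0.875,0],0,94],
    [[-0.64,-0.875,0],0,94],
    [[-0.64,-0.875,0],0,94],
    [[-0.64,-0.875,0],0,94],
    [[-0.64,-0.875,0],0,94],
    [[-0.64,-0.875,0],0,94],
    [[-0.64,-0.875,0],0,94],
  ],
)

```text
time: 2.15
eef_pos: [0.5001, 0.1994, 0.2703]
ee_rot: [[-1.0, 0.001, -0.0], [0.001, 1.0, 0.0], [0.0, 0.0, -1.0]]
wrist_force: [0.9, 0.7, 0.0]
grip_width: 0.0939
grasp_force: 0.0
```

Run:
```python
from h import *
d=snap('wrist','w1'); print(d['state']['eef_pos'],d['state']['ee_rot'].round(3),d['state']['joint_pos'],d['state']['time'])
```

```text
[0.50007082 0.19941125 0.27034457] [[-1.     0.001 -0.   ]
 [ 0.001  1.     0.   ]
 [ 0.     0.    -1.   ]] [-25.93264577  23.69780316   1.73763773 101.33225049  -0.86148106
  54.99562164  66.11905188] 2.15
```

View pics/w1.png

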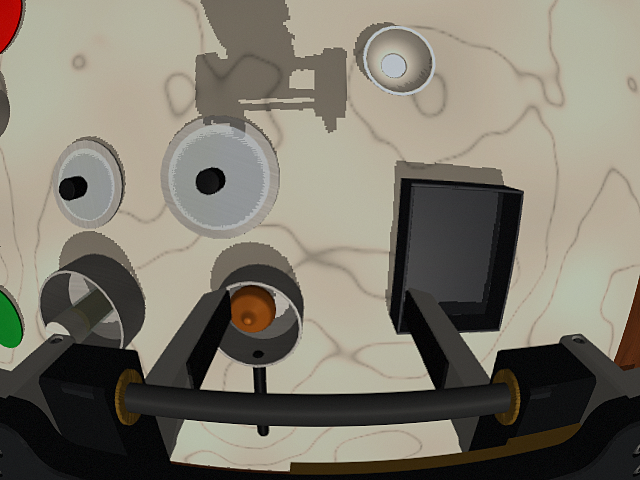

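The wrist view shows the large lid with its disc centred near (221,177) and knob near (209,181), the basket with corners (402,180), (522,189), (513,331), and the jar pan at far left (90,300).

Run:
```python
from h import *
np.set_printoptions(precision=4,suppress=True)
d=pickle.load(open('pics/w1.pkl','rb'))
print('knobtop',onz(d,207,181,.055))
p=[onz(d,*q,.010) for q in [(162,178),(279,178),(220,115),(220,238)]]; print((p[0]+p[1])/2,(p[2]+p[3])/2,np.linalg.norm(p[0]-p[1]),np.linalg.norm(p[2]-p[3]))
for q in [(402,180),(522,189),(513,331),(395,331)]: print('basket',onz(d,*q,.05))
# dark blob of knob
g=d['img'][150:215,180:245].max(2)<50
ys,xs=np.nonzero(g); print(xs.min()+180,xs.max()+180,ys.min()+150,ys.max()+150,xs.mean()+180,ys.mean()+150)
```

```text
knobtop [0.4541 0.0845 0.055 ]
[0.4548 0.0846 0.01  ] [0.455  0.0859 0.01  ] 0.14346025036318943 0.1458536511637832
basket [0.4545 0.2886 0.05  ]
basket [0.458 0.435 0.05 ]
basket [0.6415 0.4553 0.05  ]
basket [0.6317 0.2923 0.05  ]
196 224 168 194 210.0049342105263 180.45394736842104
```

Call:
drive_tool(
  targets=[
    [[-0.2,-0.9,0],0,94],
    [[-0.2,-0.9,0],0,94],
    [[-0.2,-0.9,0],0,94],
    [[-0.2,-0.9,0],0,94],
    [[-0.2,-0.9,0],0,94],
    [[-0.2,-0.9,0],0,94],
    [[-0.2,-0.9,0],0,94],
    [[-0.2,-0.9,0],0,94],
  ],
)

```text
time: 3.2
eef_pos: [0.5633, -0.0883, 0.2703]
ee_rot: [[-1.0, 0.001, -0.0], [0.001, 1.0, 0.0], [0.0, 0.0, -1.0]]
wrist_force: [0.7, -0.4, 0.5]
grip_width: 0.0941
grasp_force: 0.0
```

Run:
```python
from h import *
d=snap('wrist','w2'); print(d['state']['eef_pos'],d['state']['time'])
```

```text
[ 0.56332436 -0.08830632  0.27025644] 3.2
```

View pics/w2.png

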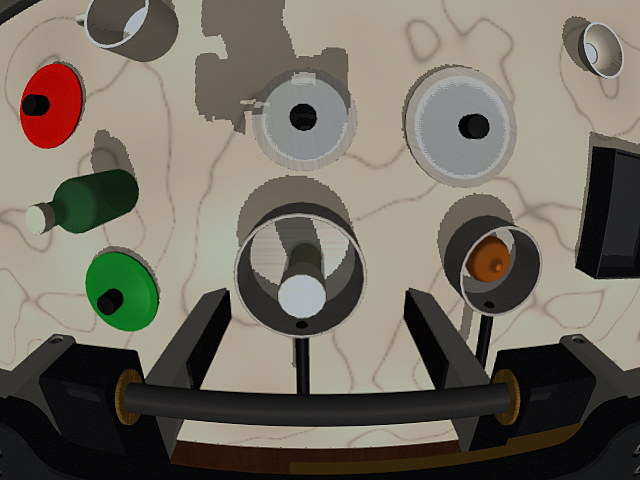

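The wrist view shows the jar cap at (302,297), about 48 px wide. The large pan's rim spans columns 235–366 and rows 214–338, and the large lid's knob is at (474,126).

Run:
```python
from h import *
from scipy.optimize import least_squares
np.set_printoptions(precision=4,suppress=True)
d=pickle.load(open('pics/w2.pkl','rb'))
w=(d['img'].min(2)>195).astype(np.uint8); n,l,st,c=cv2.connectedComponentsWithStats(w); i=l[297,302]; print('cap',st[i],c[i],onz(d,*c[i],.125))
e=st[i]; a=[onz(d,e[0],c[i][1],.125),onz(d,e[0]+e[2],c[i][1],.125),onz(d,c[i][0],e[1],.125),onz(d,c[i][0],e[1]+e[3],.125)]
print((a[0]+a[1])/2,(a[2]+a[3])/2,a[1]-a[0],a[3]-a[2])
p=np.array([onz(d,*q,.075) for q in [(235,277),(366,277),(301,214),(302,338)]]); print('pan',(p[0]+p[1])/2,(p[2]+p[3])/2,p[1]-p[0],p[3]-p[2])
p=np.array([onz(d,*q,.010) for q in [(404,125),(517,125),(460,65),(460,187)]]); print('lid',(p[0]+p[1])/2,(p[2]+p[3])/2,p[1]-p[0],p[3]-p[2])
# photometric check: overlay predicted circles
im=cv2.resize(d['img'][:,:,::-1],None,fx=1,fy=1).copy()
t=np.linspace(0,2*np.pi,100)
for x,y,r,z in [(.611,-.101,.070,.075),(.455,.085,.073,.009)]:
    q=proj(d,np.c_[x+r*np.cos(t),y+r*np.sin(t),t*0+z]); cv2.polylines(im,[np.int32(q*16)],True,(0,0,255),1,0,4)
cv2.imwrite('pics/w2o.png',cv2.resize(im[40:350,210:530],None,fx=1.9,fy=1.9,interpolation=cv2.INTER_CUBIC))
```

```text
cap [     0      0    640    480 307200] [319.5 239.5] [ 0.5623 -0.0859  0.125 ]
[ 0.5591 -0.0823  0.125 ] [ 0.6157 -0.0854  0.125 ] [0.0002 0.74   0.    ] [0.5195 0.0008 0.    ]
pan [ 0.616  -0.1056  0.075 ] [ 0.619  -0.1042  0.075 ] [-0.0003  0.1366  0.    ] [ 0.1383 -0.001   0.    ]
lid [0.4516 0.0847 0.01  ] [0.4538 0.0814 0.01  ] [-0.0124  0.1477  0.    ] [0.1474 0.0037 0.    ]
```

View pics/w2o.png

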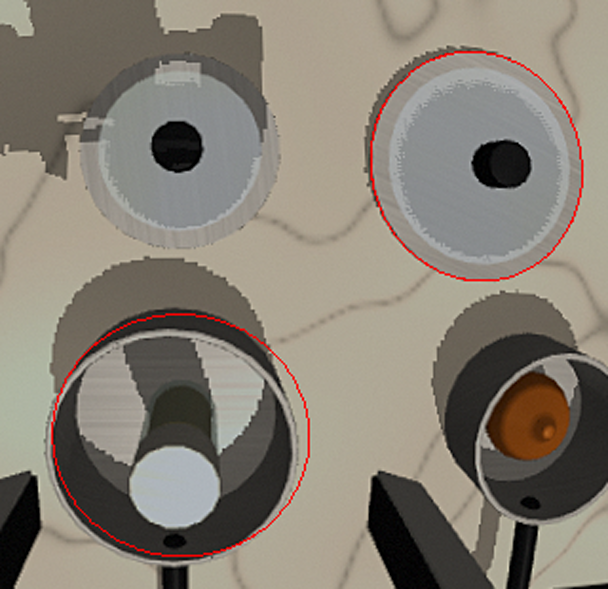

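The overlay shows the lid circle matching, while the pan sits slightly to the −y, +x side of the guess, at about (0.618, −0.105). Next I'll get the cap position.

Run:
```python
from tri import *
np.set_printoptions(precision=4,suppress=True)
L=lambda f:pickle.load(open(f'pics/{f}.pkl','rb'))
d=L('w2'); print(onz(d,301.5,296.5,.125), [onz(d,*q,.125) for q in [(278,296),(326,296),(302,275),(302,318)]])
print(tri([(d,301.5,296.5),(L('scene0'),203,237),(L('side0'),416,202)]))
```

```text
[ 0.6156 -0.1021  0.125 ] [array([ 0.6152, -0.1234,  0.125 ]), array([ 0.6151, -0.0799,  0.125 ]), array([ 0.5948, -0.1013,  0.125 ]), array([ 0.6375, -0.102 ,  0.125 ])]
[ 0.6157 -0.103   0.124 ]
```

Call:
drive_tool(
  targets=[
    [[-0.65,-0.17,0],0,94],
    [[-0.66,-0.17,0],0,94],
    [[0,0,0.7],0,94],
    [[0,0,0.7],0,94],
    [[0,0,0.7],0,94],
    [[0,0,0.7],0,94],
    [[0,0,0.7],0,94],
    [[0,0,0.5],0,94],
    [[0,0,0.3],0,94],
    [[0,0,0],0,94],
  ],
)

```text
time: 4.5
eef_pos: [0.6152, -0.1007, 0.0977]
ee_rot: [[-1.0, 0.0, -0.002], [0.0, 1.0, 0.0], [0.002, 0.0, -1.0]]
wrist_force: [-0.1, -0.1, -0.3]
grip_width: 0.0942
grasp_force: 0.0
```

Call:
drive_tool(
  targets=[
    [[0,0,0],0,40],
    [[0,0,0],0,40],
    [[0,0,0],0,40],
    [[0,0,0],0,40],
    [[0,0,0],0,40],
    [[0,0,0],0,40],
  ],
  force=20,
)

```text
time: 5.25
eef_pos: [0.6157, -0.1012, 0.0985]
ee_rot: [[-1.0, 0.001, 0.0], [0.001, 1.0, -0.0], [-0.0, -0.0, -1.0]]
wrist_force: [-0.4, 0.3, -0.2]
grip_width: 0.0441
grasp_force: 20.0
```

Call:
drive_tool(
  targets=[
    [[0,0,-0.2],0,40],
    [[0,0,-0.5],0,40],
    [[0,0,-0.6],0,40],
    [[0,0,-0.7],0,40],
    [[0,0,-0.7],0,40],
    [[0,0,-0.3],0,40],
    [[0,0,0],0,40],
  ],
)

```text
time: 6.12
eef_pos: [0.6159, -0.101, 0.219]
ee_rot: [[-1.0, 0.001, 0.001], [0.001, 1.0, -0.0], [-0.001, -0.0, -1.0]]
wrist_force: [-0.1, -0.7, -2.1]
grip_width: 0.0442
grasp_force: 20.0
```

Call:
drive_tool(
  targets=[
    [[0.1,0.4,0],0,40],
    [[0.1,0.8,0],0,40],
    [[0.17,1,0],0,40],
    [[0.17,1,0],0,40],
    [[0.17,1,0],0,40],
    [[0.17,1,0],0,40],
    [[0.17,1,0],0,40],
    [[0.17,1,0],0,40],
    [[0.17,1,0],0,40],
    [[0.17,1,0],0,40],
    [[0.15,1,0],0,40],
    [[0.1,0.8,0],0,40],
  ],
)

```text
time: 7.62
eef_pos: [0.5408, 0.3419, 0.2169]
ee_rot: [[-1.0, -0.002, -0.003], [-0.002, 1.0, -0.0], [0.003, -0.0, -1.0]]
wrist_force: [-0.0, -0.7, -1.7]
grip_width: 0.044
grasp_force: 20.0
```

Call:
drive_tool(
  targets=[
    [[0,0.45,0],0,40],
    [[0,0.2,0],0,40],
    [[0,0,0],0,40],
  ],
)

```text
time: 8.0
eef_pos: [0.5436, 0.3643, 0.218]
ee_rot: [[-1.0, 0.001, -0.001], [0.001, 1.0, -0.001], [0.001, -0.001, -1.0]]
wrist_force: [0.2, -0.8, -0.9]
grip_width: 0.0444
grasp_force: 20.0
```

Run:
```python
from h import *
d=snap('wrist','w3'); print(d['state']['eef_pos'],d['state']['time'],d['state']['grasp_force'],d['state']['wrist_force'])
```

```text
[0.54362313 0.36434632 0.21800911] 8.0 19.98680591583252 [ 0.2370595  -0.83610978 -0.93120015]
```

View pics/w3.png

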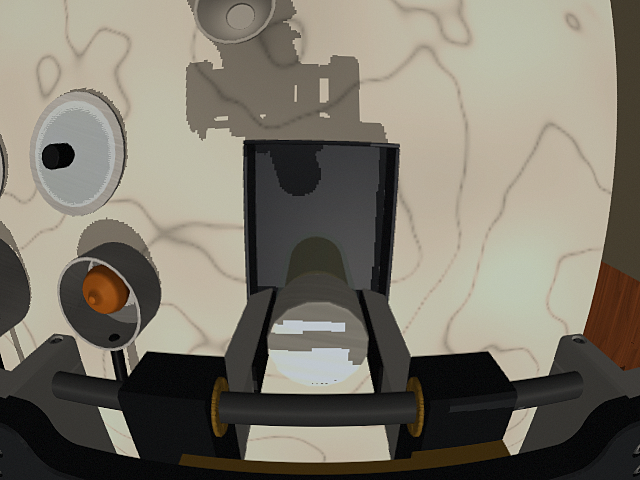

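The view shows the jar held upright over the basket, whose rim spans columns 244–398. It is centred, so I'll lower it.

Call:
drive_tool(
  targets=[
    [[0,0,0.5],0,40],
    [[0,0,0.7],0,40],
    [[0,0,0.7],0,40],
    [[0,0,0.5],0,40],
    [[0,0,0.3],0,40],
    [[0,0,0.2],0,40],
    [[0,0,0.1],0,40],
    [[0,0,0],0,40],
  ],
)

```text
time: 9.05
eef_pos: [0.5438, 0.3651, 0.0988]
ee_rot: [[-1.0, 0.001, 0.0], [0.001, 1.0, 0.0], [-0.0, 0.0, -1.0]]
wrist_force: [0.2, 0.2, -1.1]
grip_width: 0.0441
grasp_force: 20.0
```

Call:
drive_tool(
  targets=[
    [[0,0,0.03],0,40],
    [[0,0,0.02],0,40],
    [[0,0,0],0,40],
  ],
)

```text
time: 9.43
eef_pos: [0.5441, 0.3653, 0.0974]
ee_rot: [[-1.0, 0.001, 0.001], [0.001, 1.0, 0.001], [-0.001, 0.001, -1.0]]
wrist_force: [-1.2, -1.9, 4.6]
grip_width: 0.0441
grasp_force: 20.0
```

Contact made. Release and retreat straight up.

Call:
drive_tool(
  targets=[
    [[0,0,0],0,60],
    [[0,0,0],0,80],
    [[0,0,0],0,94],
    [[0,0,0],0,94],
    [[0,0,-0.3],0,94],
    [[0,0,-0.7],0,94],
    [[0,0,-0.8],0,94],
    [[0,0,-0.8],0,94],
    [[0,0,-0.8],0,94],
    [[0,0,-0.6],0,94],
  ],
)

```text
time: 10.68
eef_pos: [0.544, 0.3652, 0.2591]
ee_rot: [[-1.0, 0.001, 0.002], [0.001, 1.0, 0.002], [-0.002, 0.002, -1.0]]
wrist_force: [-0.2, -0.3, -0.2]
grip_width: 0.0937
grasp_force: 0.0
```

Call:
drive_tool(
  targets=[
    [[0.2,-0.7,0],0,94],
    [[0.28,-0.9,0],0,94],
    [[0.3,-0.9,0],0,94],
    [[0.3,-0.9,0],0,94],
    [[0.3,-0.9,0],0,94],
    [[0.3,-0.9,0],0,94],
    [[0.28,-0.9,0],0,94],
    [[0.28,-0.9,0],0,94],
    [[0,0,0],0,94],
  ],
)

```text
time: 11.8
eef_pos: [0.4533, 0.0823, 0.2575]
ee_rot: [[-1.0, 0.006, 0.001], [0.006, 1.0, -0.001], [-0.001, -0.001, -1.0]]
wrist_force: [0.4, 0.6, 0.7]
grip_width: 0.094
grasp_force: 0.0
```

Run:
```python
from h import *
np.set_printoptions(precision=4,suppress=True)
d=snap('wrist','w4'); print(d['state']['eef_pos'],d['state']['time'])
```

```text
[0.4533 0.0823 0.2575] 11.8
```

View pics/w4.png

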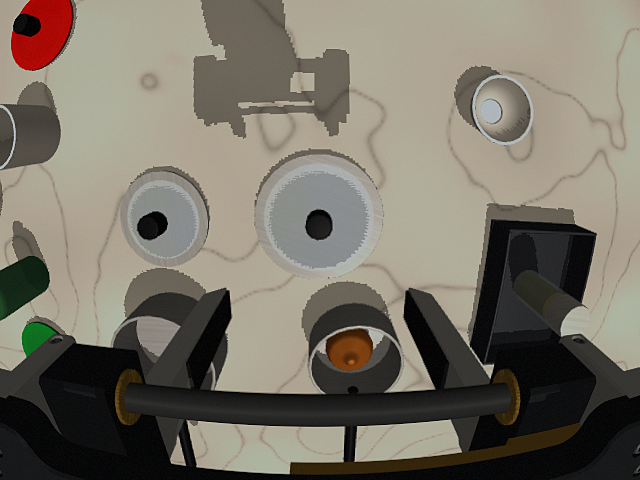

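The jar stands in the basket at (550,300), and the large lid's knob is at (319,225).

Run:
```python
from h import *
np.set_printoptions(precision=4,suppress=True)
d=pickle.load(open('pics/w4.pkl','rb'))
m=(d['img'][190:260,285:355].max(2)<60); ys,xs=np.nonzero(m); print(xs.min()+285,xs.max()+285,ys.min()+190,ys.max()+190)
p=[onz(d,*q,.055) for q in [(xs.min()+284.5,225),(xs.max()+285.5,225)]]; print('knob y',p)
print('knob top upper edge (x min)',onz(d,319,ys.min()+189.5,.055),'lower',onz(d,319,ys.max()+190.5,.055),onz(d,319,ys.max()+190.5,.025))
p=[onz(d,*q,.010) for q in [(255,215),(384,215),(319,149),(319,278)]]; print((p[0]+p[1])/2,(p[2]+p[3])/2,p[1]-p[0],p[3]-p[2])
```

```text
305 331 210 239
knob y [array([0.4527, 0.0698, 0.055 ]), array([0.4528, 0.097 , 0.055 ])]
knob top upper edge (x min) [0.4369 0.0844 0.055 ] lower [0.4679 0.0843 0.055 ] [0.476  0.0844 0.025 ]
[0.4511 0.0852 0.01  ] [0.4524 0.0846 0.01  ] [0.0007 0.1463 0.    ] [ 0.1495 -0.0007  0.    ]
```

Call:
drive_tool(
  targets=[
    [[0,0.04,0.5],0,94],
    [[0,0,0.8],0,94],
    [[0,0,0.8],0,94],
    [[0,0,0.8],0,94],
    [[0,0,0.8],0,94],
    [[0,0,0.8],0,94],
    [[0,0,0.5],0,94],
    [[0,0,0.3],0,94],
    [[0,0,0],0,94],
  ],
)

```text
time: 12.98
eef_pos: [0.4539, 0.0874, 0.044]
ee_rot: [[-1.0, -0.0, -0.001], [-0.0, 1.0, 0.0], [0.001, 0.0, -1.0]]
wrist_force: [0.3, 0.5, 0.1]
grip_width: 0.0942
grasp_force: 0.0
```

```bash
cat > fit.py <<'E'
from h import *
from scipy.optimize import minimize
def fit(f,x0,circles):
    # circles: list of (r,z); maximise mean gradient magnitude along projected circles
    d=pickle.load(open(f'pics/{f}.pkl','rb')); g=cv2.GaussianBlur(cv2.cvtColor(d['img'],cv2.COLOR_RGB2GRAY).astype(np.float32),(0,0),1.0)
    G=np.hypot(cv2.Sobel(g,5,1,0),cv2.Sobel(g,5,0,1)); G=np.minimum(G,150); t=np.linspace(0,2*np.pi,360)
    def cost(p):
        s=0
        for r,z in circles:
            q=proj(d,np.c_[p[0]+r*np.cos(t),p[1]+r*np.sin(t),t*0+z]).astype(np.float32)
            s-=cv2.remap(G,q[None,:,0],q[None,:,1],cv2.INTER_LINEAR).mean()
        return s
    xs=[(cost((x0[0]+i*.001,x0[1]+j*.001)),x0[0]+i*.001,x0[1]+j*.001) for i in range(-9,10) for j in range(-9,10)]
    r=minimize(cost,min(xs)[1:],method='Nelder-Mead',options=dict(initial_simplex=np.array(min(xs)[1:])+[[0,0],[.0007,0],[0,.0007]])); return r.x.round(4),round(r.fun,1)
E
python3 - <<'E'
from fit import *
for f in ['w2','scene0','side0']: print(f,'pan',fit(f,(.617,-.105),[(.070,.075),(.066,.075)]),fit(f,(.617,-.105),[(.070,.075)]))
for f in ['w1','w2','w4','scene0','side0']: print(f,'lid',fit(f,(.454,.084),[(.073,.010)]))
E
```

```text
w2 pan (array([ 0.6185, -0.1063]), np.float64(-219.8)) (array([ 0.6178, -0.1094]), np.float64(-89.9))
scene0 pan (array([ 0.6191, -0.1076]), np.float64(-184.7)) (array([ 0.62  , -0.1064]), np.float64(-92.3))
side0 pan (array([ 0.6164, -0.1087]), np.float64(-188.6)) (array([ 0.6174, -0.109 ]), np.float64(-97.8))
w1 lid (array([0.4557, 0.0836]), np.float64(-74.6))
w2 lid (array([0.4554, 0.0853]), np.float64(-86.9))
w4 lid (array([0.4503, 0.0827]), np.float64(-66.2))
scene0 lid (array([0.4572, 0.0866]), np.float64(-75.2))
side0 lid (array([0.4457, 0.0741]), np.float64(-79.2))
```

Call:
drive_tool(
  targets=[
    [[0,-0.07,0],0,94],
    [[0,0,0],0,24],
    [[0,0,0],0,24],
    [[0,0,0],0,24],
    [[0,0,0],0,24],
    [[0,0,0],0,24],
    [[0,0,0],0,24],
    [[0,0,0],0,24],
  ],
  force=35,
)

```text
time: 13.98
eef_pos: [0.4538, 0.0838, 0.0444]
ee_rot: [[-1.0, 0.001, -0.0], [0.001, 1.0, -0.0], [0.0, -0.0, -1.0]]
wrist_force: [1.1, 1.2, -0.4]
grip_width: 0.0276
grasp_force: 27.5
```

Call:
drive_tool(
  targets=[
    [[0,0,-0.2],0,24],
    [[0,0,-0.5],0,24],
    [[0,0,-0.7],0,24],
    [[0,0,-0.7],0,24],
    [[0,0,-0.7],0,24],
    [[0,0,-0.5],0,24],
    [[0,0,-0.3],0,24],
    [[0,0,0],0,24],
  ],
)

```text
time: 14.98
eef_pos: [0.454, 0.0839, 0.1889]
ee_rot: [[-1.0, 0.001, 0.001], [0.001, 1.0, 0.0], [-0.001, 0.0, -1.0]]
wrist_force: [0.2, 0.8, -4.5]
grip_width: 0.0272
grasp_force: 35.0
```

Run:
```python
from fit import *
d=snap('wrist','w5'); snap('scene','s5'); snap('side','d5'); p=d['state']['eef_pos']; print(p,d['state']['time'],d['state']['moment'])
for z in (p[2]-.036+.0,p[2]-.033,p[2]-.03): 
  for f in ['w5','s5','d5']: print(f,'lid',fit(f,p[:2],[(.073,z)])) 
im=[cv2.imread('pics/w5.png')[100:400,130:510]]; q=proj(pickle.load(open('pics/s5.pkl','rb')),p)[0].astype(int); 
im+= [cv2.resize(cv2.imread('pics/s5.png')[q[1]-75:q[1]+75,q[0]-95:q[0]+95],None,fx=2,fy=2)]
cv2.imwrite('pics/m5.png',np.hstack(im))
```

```text
[0.45397667 0.08393001 0.18893684] 14.975 [ 0.04618117  0.00889167 -0.01501592]
w5 lid (array([0.4554, 0.0839]), np.float64(-61.8))
s5 lid (array([0.4507, 0.0779]), np.float64(-77.4))
d5 lid (array([0.4544, 0.0844]), np.float64(-110.2))
w5 lid (array([0.4552, 0.0842]), np.float64(-80.0))
s5 lid (array([0.4531, 0.0807]), np.float64(-77.4))
d5 lid (array([0.4524, 0.0812]), np.float64(-111.4))
w5 lid (array([0.4551, 0.0844]), np.float64(-61.7))
s5 lid (array([0.4557, 0.0836]), np.float64(-76.0))
d5 lid (array([0.4502, 0.0775]), np.float64(-112.3))
```

View pics/m5.png

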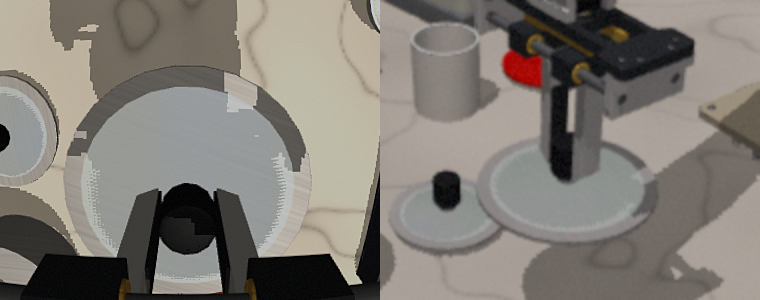

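The lid is held level, with its knob between the pads. Next I'll carry it over the large pan.

Call:
drive_tool(
  targets=[
    [[-0.25,-0.3,0],0,24],
    [[-0.5,-0.6,0],0,24],
    [[-0.6,-0.7,0],0,24],
    [[-0.6,-0.7,0],0,24],
    [[-0.6,-0.7,0],0,24],
    [[-0.6,-0.7,0],0,24],
    [[-0.5,-0.6,0],0,24],
    [[-0.3,-0.35,0],0,24],
    [[-0.13,-0.13,0],0,24],
    [[0,0,0],0,24],
  ],
)

```text
time: 16.38
eef_pos: [0.6166, -0.1079, 0.1877]
ee_rot: [[-1.0, 0.001, -0.001], [0.001, 1.0, 0.0], [0.001, 0.0, -1.0]]
wrist_force: [1.0, 0.1, -3.4]
grip_width: 0.0276
grasp_force: 35.0
```

Call:
drive_tool(
  targets=[
    [[0,0,0.4],0,24],
    [[0,0,0.5],0,24],
    [[0,0,0.4],0,24],
    [[0,0,0.2],0,24],
    [[0,0,0],0,24],
    [[0,0,0],0,24],
  ],
)

```text
time: 17.12
eef_pos: [0.6174, -0.1075, 0.129]
ee_rot: [[-1.0, 0.001, 0.001], [0.001, 1.0, -0.0], [-0.001, -0.0, -1.0]]
wrist_force: [-0.2, 0.9, -3.7]
grip_width: 0.0272
grasp_force: 35.0
```

Run:
```python
from fit import *
s=snap('scene','s6'); d=snap('side','d6'); p=d['state']['eef_pos']; print(p,d['state']['time'],d['state']['wrist_force'])
out=[]
for a in (s,d):
    q=proj(a,p-[0,0,.05])[0].astype(int); im=a['img'][:,:,::-1].copy()
    out.append(cv2.resize(im[q[1]-70:q[1]+70,q[0]-65:q[0]+65],None,fx=3,fy=3,interpolation=cv2.INTER_CUBIC))
cv2.imwrite('pics/m6.png',np.hstack(out))
for f in ['s6','d6']:
    print(f,fit(f,(.617,-.107),[(.073,p[2]-.0444+.010)]),fit(f,(.617,-.107),[(.073,p[2]-.0444+.009)]))
```

```text
[ 0.61747499 -0.10753967  0.12914902] 17.175 [-0.31101571  0.16657885 -2.58392033]
s6 (array([ 0.6185, -0.1131]), np.float64(-86.6)) (array([ 0.6181, -0.1144]), np.float64(-86.2))
d6 (array([ 0.6227, -0.1048]), np.float64(-83.4)) (array([ 0.6235, -0.1038]), np.float64(-83.4))
```

View pics/m6.png

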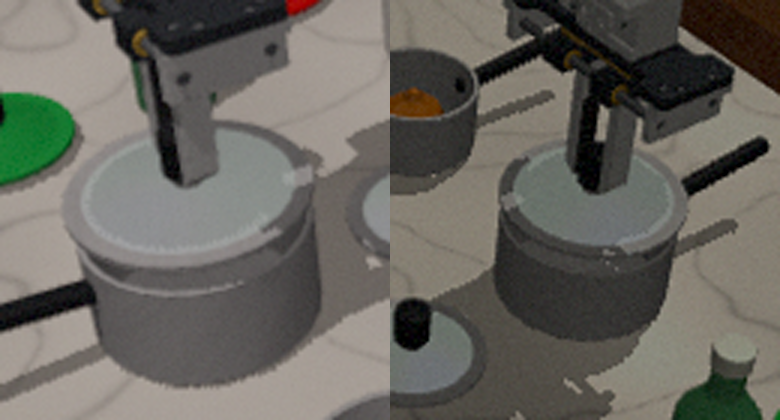

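Both crops show the lid level and centred above the large pan's rim. I'll lower it in small steps while watching the force.

Call:
drive_tool(
  targets=[
    [[0,0,0.1],0,24],
    [[0,0,0.1],0,24],
    [[0,0,0.06],0,24],
    [[0,0,0],0,24],
  ],
)

```text
time: 17.73
eef_pos: [0.6167, -0.1074, 0.1177]
ee_rot: [[-1.0, 0.001, -0.001], [0.001, 1.0, 0.0], [0.001, 0.0, -1.0]]
wrist_force: [-0.2, -0.0, -3.4]
grip_width: 0.0274
grasp_force: 35.0
```

Call:
drive_tool(
  targets=[
    [[0,0,0.05],0,24],
    [[0,0,0.05],0,24],
    [[0,0,0],0,24],
  ],
)

```text
time: 18.1
eef_pos: [0.6168, -0.1074, 0.1138]
ee_rot: [[-1.0, 0.001, -0.0], [0.001, 1.0, 0.0], [0.0, 0.0, -1.0]]
wrist_force: [0.4, -0.2, -4.7]
grip_width: 0.0274
grasp_force: 35.0
```

Call:
drive_tool(
  targets=[
    [[0,0,0.04],0,24],
    [[0,0,0.03],0,24],
    [[0,0,0],0,24],
  ],
)

```text
time: 18.48
eef_pos: [0.6169, -0.1074, 0.1116]
ee_rot: [[-1.0, 0.001, 0.0], [0.001, 1.0, 0.0], [-0.0, 0.0, -1.0]]
wrist_force: [-1.3, -0.3, -0.6]
grip_width: 0.0274
grasp_force: 35.0
```

Contact came at the expected seated height (0.1116 against 0.1114). Release, retreat and check.

Call:
drive_tool(
  targets=[
    [[0,0,0],0,40],
    [[0,0,0],0,60],
    [[0,0,0],0,70],
    [[0,0,0],0,70],
    [[0,0,-0.3],0,70],
    [[0,0,-0.7],0,70],
    [[0,0,-0.8],0,70],
    [[0,0,-0.8],0,70],
    [[0.7,0,-0.8],0,70],
    [[0.7,0.3,-0.4],0,70],
    [[0.4,0.3,0],0,70],
    [[0,0,0],0,70],
  ],
)

```text
time: 19.98
eef_pos: [0.5445, -0.0826, 0.2645]
ee_rot: [[-1.0, -0.001, 0.001], [-0.001, 1.0, 0.0], [-0.001, 0.0, -1.0]]
wrist_force: [0.6, -0.1, 0.1]
grip_width: 0.0702
grasp_force: 0.0
```

Run:
```python
from fit import *
s=snap('scene','s7'); d=snap('side','d7'); w=snap('wrist','w7'); print(w['state']['eef_pos'],w['state']['time'])
a=s['img'][150:480,90:520]; b=cv2.resize(d['img'][120:285,320:500],(360,330),interpolation=cv2.INTER_CUBIC)
cv2.imwrite('pics/m7.png',np.hstack([a,b])[:,:,::-1])
```

```text
[ 0.5456889  -0.08375689  0.26381956] 20.075
```

View pics/m7.png

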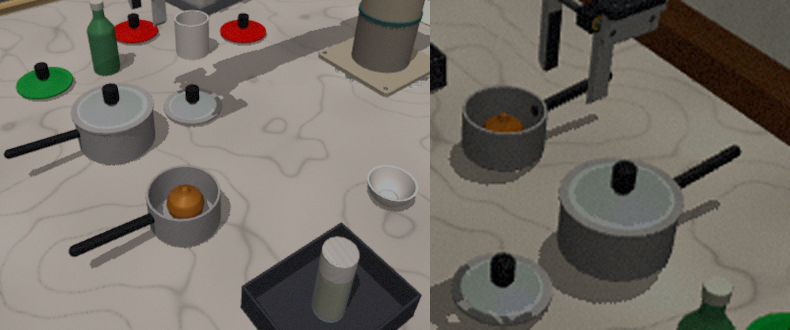

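The lid sits flush on the large pan (crop 112,110), and the jar stands upright in the basket (crop 335,280). The onion pan and small lid are unmoved.

```bash
python3 -c "
from plant import manip; print(manip.job_done())"
```

```text
the job is handed in; nothing more can be done
None
```

The job is handed in: the jar stands upright in the basket, the large lid sits fully home on the large saucepan, and nothing else looks disturbed, with about 20 s of the 64 s used.

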